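# Present a glass slide in the strain viewer, label up

## Robot

A 7-joint arm with a two-finger parallel gripper is mounted at the origin on a cart in front of the work surface, level with it; the furniture and walls round the work are solid. World frame = base frame: x ahead of the robot, y to its left, z up, the work surface at z = 0. Lengths are in m, angles in rad, forces in N, time in s.
With the tool pointing down it reaches from about 0.425 to 0.875 m from the base axis. Payload 4.7 kg.
Tool frame: the origin (TCP) lies between the finger pads, 19 mm behind the fingertips; this is the grasp point; z points along the fingers, y is the line along which they close (so a half turn about z gives the same grasp; the last joint's range is limited). The gripper opens to 87 mm and grips with 3 to 60 N. Pads are 19 mm wide; open, the fingers measure 117 mm over their backs; the gripper's body (75 mm by 190 mm) begins 51 mm behind the grasp point.
Start: joints at [1.27, 0.321, -0.07, 1.45, 0.023, 1.371, -0.057], TCP at [0.201, -0.618, 0.241] pointing down, gripper open.
Joint ranges: [-2.86, 2.86], [-0.3, 2.09], [-1.38, 1.24], [0.06, 2.45], [-1.56, 4.7], [0.09, 2.05], [-2.69, 2.69]. Speed limits (rad/s): [2.57, 2.57, 3.14, 3.14, 3.14, 3.14, 3.14].

## Interface

Orientations are given as a rotation vector (axis times angle).
In Python, from bench import ctrl gives the robot as it stands. The module is installed in compiled form; this text tells all that it offers.
- The arm moves only by the shell command python3 -m handwheel 'ROWS' [FORCE]. ROWS is JSON, a list of rows, each a list of 7 numbers: the finger opening in m, from 0 to 0.087, then the shift along the tool's x, y, z in m, then the turn, a rotation vector about the tool's x, y, z in degrees. A call has 1 to 12 rows; each row shifts and turns the commanded pose from where the row before left it, along the tool's axes as they then stand; what a row does not reach is not made up. A row lasts 1/8 s, in which the tool goes at most 62.5 mm and 10.7 degrees, less where a joint would pass 70% of its speed; a pose out of reach is approached as far as the arm can. A call is refused whole if a number of a shift passes 0.0625 or a number of a turn 10.7, either way. A call with a gripper value outside its range is refused whole. The fingers move at their own pace and stop on an object; FORCE is the grip in N (left out, the last holds). Time passes only in rows, so rows that do not move let the fingers close. It gives the time, the measured TCP pose, the force, the opening and the grip force at its end, in the units of the state.
- ctrl.get_state(): the state, without advancing time (a new reading comes with each control period).
- ctrl.get_image(name): name is "scene" or "top"; returns (picture, depth): 420x560x3 uint8, blue, green, red; 420x560 float32, m along the optical axis (not along the pixel's ray), 0 where there is no reading.
- ctrl.camera_info(name): a dict with "intrinsics" (3x3 intrinsics, pixels), "R" (3x3) and "t" (3): a world point X has camera coordinates R X + t. Camera axes: x right, y down, z forward; pixel columns grow to the right and rows downward; lengths in m; the calibration is good to about 2 mm. A picture is of the moment at which its call begins. camera_info takes no time and is no camera call.
- ctrl.close_job(): hands the job in; it is judged then, once.
The state is a dict: "time": time; "joint_positions": joint angles; "qd": joint speeds; "joint_torque": joint torques, N m; "position": TCP position; "tool_rot": TCP orientation; "ft_force": force on the tool from outside, world axes, zero at the start; "torque": the same for the moment, N m; "grip_width": opening from 0.0 (shut) to 1.0 (fully open); "grip_force": force on a finger pad.
Only numpy, scipy, OpenCV 4.12 (cv2) and the standard library are available. Lean on these libraries where they do the work, as an engineer would, in place of code of your own. Each camera call takes 0.05 s, during which the arm holds its last target. There are 200 camera calls.

## Task

Set the strain viewer's analyser lever to 45 degrees, the long mark in the middle of its scale. Then, from the rods over the steel dish, take by its frosted, corner-notched end the slide that lies label up (seen from above with its frosted end pointing away from you, the notch is at the right-hand corner); the other has been checked and turned over, leave it alone. Bring the slide level, label up, frosted end to the front, into the viewer's gap from the front without knocking the glass, and finish holding it still there with its etched ring centred over the lit window, touching neither viewer nor dish.

Things in the scene. Friction and masses are not known exactly. Their poses are not given: they have to be found in the camera images.
- slide: slide to present: clear glass plate 76 x 38 x 5 mm, 40 g, loose, label up across two rods. Origin at its centre; x along its length to the frosted end, z out of the label face. The 20 mm at +x are frosted white; a 7 x 7 mm notch is cut from the corner +x, -y. It overhangs the rods: fingers straddle its 38 mm width at the frosted end
- slide_frost (a point): middle of the frosted end, at the slide's mid-thickness, 28 mm from its centre (slide frame +28, 0, 0 mm): grip the slide here, across its width, from above, with fingertips no lower than 35 mm over the worktop (dish wall)
- slide_ring (a point): centre of the etched ring, 14 mm across, on the slide's clear half, at the slide's mid-thickness, 20 mm from its centre toward the clear end (slide frame -20, 0, 0 mm)
- turned_slide: the slide already checked: the same piece of glass turned over, label face and z axis down, so that seen from above with the frosted end (+x) pointing away the notch is at the left. Lies across the same rods, its centre 76 to 90 mm from the other slide's
- dish: round steel staining dish, fixed, 197 mm across, sloping wall with rim 33 mm high, dark mat inside; origin under its centre. Two 5 mm steel rods run along its y at x = -13 and +13 mm, tops 48.5 mm over the worktop, fixed in rubber blocks (30 mm wide in x, 50 mm high) at y = -93 and +93 mm. The slides lie on the rods along the dish's x axis; any yaw
- viewer: grey C-shaped glass strain viewer, fixed, open at front and sides. Origin on the worktop under its optical axis; -x front, +y left, z up. Base x -45 to +85, y +-48 mm, 15 mm high. Column x +51 to +75 mm. Arm and ring-shaped head (53 mm across) 67 to 80 mm high; scale at its left reaches 51 mm from the axis, top 81 mm; turning ring on top to 94 mm
- view_axis (a point): point on the optical axis in mid gap, 54 mm over the worktop, where the ring's centre belongs. Below it the lit window on the black lamp housing (60 mm across, top 41.7 mm), above it the head (underside 67 mm). The slide lies along the viewer's x with its frosted end at -x; the gripper stays in front, its fingers about 48 mm from the axis
- lever (a joint): analyser lever, rad: 0 points to the viewer's front left (first long mark), 0.785 (45 degrees, middle long mark) straight to its left (+y), 1.571 to its back left; grows clockwise seen from above. Turns about the vertical optical axis and stays where left (about 1 N at the knob)
- lever_knob (a point): middle of the upright round knob at the lever's end: 14 mm across, from 84 to 110 mm over the worktop, 66 mm from the optical axis; this point is at 99 mm. Pinch or push it from above with fingertips no lower than 83 mm
There are look-alikes about, which are no part of the job. What is shaped like the slide but black is not meant.

How it is judged:
By the outcome, as a careful person would: the job done as asked, in the order asked, and still so for the second after the job is handed in, while the arm keeps its last pose, push and grip.
It also fails if it takes over 53 s, if anything falls off the work surface, if the arm or the gripper's body presses on something with over 40 N, if the wrist force passes 120 N, or if a joint passes its speed limit or range.

## Working session

There is one attempt and no reset: what is moved stays moved. The work goes in short steps, Python scripts to look and compute and a shell command to move; the robot and the scene stay as the last step left them, time stands still between calls to the robot, and variables do not carry over. Pictures are saved under pics/ and viewed, at most 10 in all, crops included, and the job is handed in when it is done.

```bash
mkdir -p pics; cat > h.py <<'E'
import numpy as np, cv2
from bench import ctrl
def cam(n):
    c=ctrl.camera_info(n); return np.array(c["intrinsics"]),np.array(c["R"]),np.array(c["t"])
def ray(n,uv,z):
    K,R,t=cam(n); uv=np.atleast_2d(np.array(uv,float))
    d=(R.T@np.linalg.inv(K)@np.c_[uv,np.ones(len(uv))].T).T; o=-R.T@t
    return o+d*((z-o[2])/d[:,2])[:,None]
def proj(n,X):
    K,R,t=cam(n); p=(K@(R@np.atleast_2d(X).T+t[:,None])).T; return p[:,:2]/p[:,2:]
E
python3 - <<'E'
from h import *
for n in("scene","top"):
    im,d=ctrl.get_image(n); cv2.imwrite(f"pics/{n}0.png",im); np.savez(f"{n}0.npz",im=im,d=d)
    K,R,t=cam(n); print(n,K.round(1).tolist(),R.round(3).tolist(),(-R.T@t).round(3))
print(ctrl.get_state())
E
```

```text
scene [[543.1, 0.0, 281.8], [0.0, 543.1, 215.6], [0.0, 0.0, 1.0]] [[-0.879, -0.476, 0.02], [-0.255, 0.435, -0.863], [0.403, -0.764, -0.504]] [0.047 0.941 0.68 ]
top [[392.3, 0.0, 284.3], [0.0, 392.3, 207.5], [0.0, 0.0, 1.0]] [[-0.0, -0.999, 0.039], [-0.994, -0.004, -0.112], [0.113, -0.039, -0.993]] [0.418 0.053 0.924]
{'time': 0.1, 'joint_positions': array([ 1.27010166,  0.32175233, -0.07007166,  1.4515601 ,  0.02259333,
        1.37084181, -0.056859  ]), 'qd': array([ 0.00023745, -0.0010337 , -0.00018007, -0.00324427, -0.00060548,
       -0.00303177,  0.00272714]), 'joint_torque': array([ 1.59946276e-04, -4.92570627e+01, -4.05586381e-01, -3.13399637e+01,
       -6.42112247e-02,  3.95785714e-02,  7.36121274e-05]), 'position': array([ 0.20105362, -0.61761724,  0.24026497]), 'tool_rot': array([-3.10102994e+00, -4.92252731e-01,  5.81373170e-04]), 'ft_force': array([ 0.27054267, -0.32717042, -0.51449359]), 'torque': array([0.05416327, 0.01288401, 0.05251223]), 'grip_force': 0.0, 'grip_width': 0.9999838411381167}
```

View pics/top0.png

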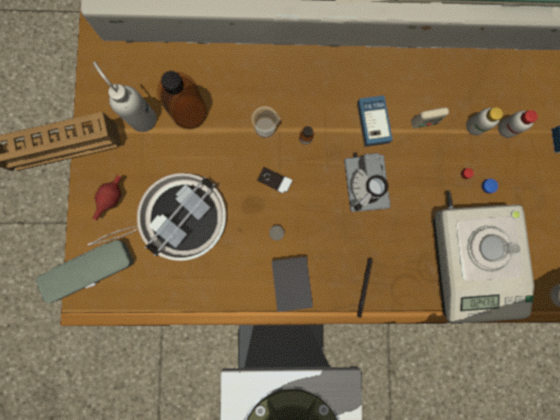

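View pics/scene0.png

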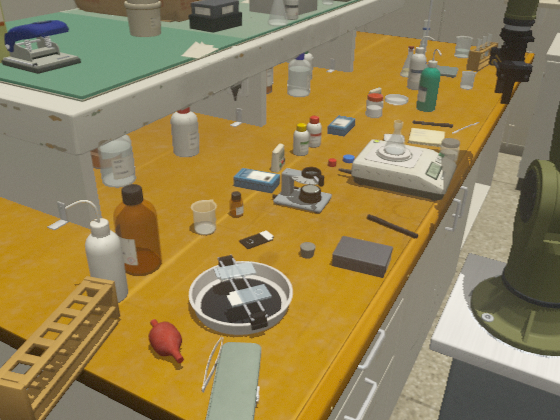

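The top view shows the dish at about (182,217) with both slides at (193,203) and (169,232), and the viewer at about (368,185). The black slide is at (275,180). In the scene view the dish is at (240,295) and the viewer at (303,190). Next I'll zoom in.

```bash
python3 - <<'E'
from h import *
T=np.load("top0.npz")["im"];S=np.load("scene0.npz")["im"]
def c(im,x,y,w,h,s): return cv2.resize(im[y:y+h,x:x+w],(w*s,h*s),interpolation=cv2.INTER_CUBIC)
a=np.hstack([c(T,134,170,100,100,4),c(T,325,140,100,100,4)])
b=np.hstack([c(S,185,250,114,50,3)[:,:342],np.zeros((150,58,3),np.uint8),c(S,260,155,80,60,5)[:150]]) if 0 else np.hstack([c(S,185,250,100,50,4),c(S,260,160,100,50,4)])
cv2.imwrite("pics/crop.png",np.vstack([a,b]))
E
```

```text
(no output)
```

View pics/crop.png

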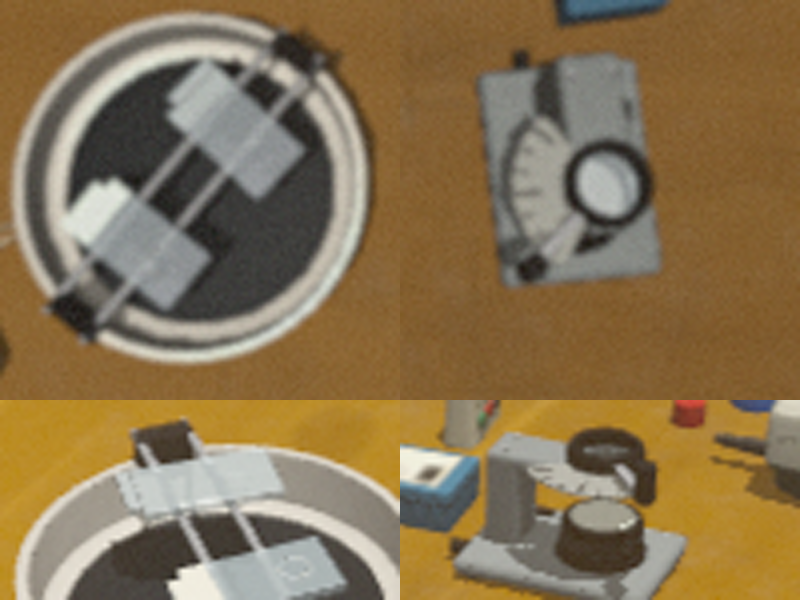

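```bash
python3 - <<'E'
from h import *
o=[]
for n in("top","scene"):
    fr=[ctrl.get_image(n) for _ in range(6)]
    im=np.mean([f[0].astype(float) for f in fr],0).clip(0,255).astype(np.uint8)
    d=np.median([f[1] for f in fr],0); np.savez(f"{n}1.npz",im=im,d=d)
    def c(x,y,w,h,s): return cv2.resize(im[y:y+h,x:x+w],(w*s,h*s),interpolation=cv2.INTER_CUBIC)
    o.append(np.hstack([c(140,182,57,44,7)[:300,:399],c(340,150,57,44,7)[:300,:399]] if n=="top" else [c(185,255,100,75,4)[:300,:400],c(272,162,57,43,7)[:300,:398]]))
    K,R,t=cam(n); v,u=np.mgrid[:420,:560]
    P=np.stack([(u-K[0,2])/K[0,0]*d,(v-K[1,2])/K[1,1]*d,d],-1)
    W=(P-t)@R; np.save(f"{n}W.npy",W)
    print(n,ctrl.get_state()["time"])
    if n=="top":
        print((W[165:208:3,344:394:3,2]*1000).round().astype(int))
        # z of table near
        print("table z",np.median(W[240:250,200:240,2]),"dish",W[217,182])
cv2.imwrite("pics/crop2.png",np.vstack([np.pad(x,((0,0),(0,800-x.shape[1]),(0,0))) for x in o]))
E
```

```text
top 0.4
[[  1  16  17  16  16  29  55  79  81  81  82  82  81  17   1   2   1]
 [  1  16  16  16  17  25  38  76  82  82  82  81  81  17   0   2   2]
 [  2  15  18  15  16  82  82  73  82  80  82  81  83  16   0   1   2]
 [  2  15  16  16  82  82  82  82  80  81  81  82  81  16   1   2   1]
 [  2  14  14  16  82  82  83  83  83  93  95  85  94  95  15   1   4]
 [  2  13  15  16  83  82  83  83  92  73  74  73  72  85  95   2   0]
 [  1  12  17  82  82  82  82  82  94  72  72  72  73  73  94   2   1]
 [  1   1  17  82  83  83  83  81  97  72  72  71  72  72  93   1   1]
 [  2   1  16  80  83  82  81  82  93  72  73  71  72  72  95   3   2]
 [  0   1  16  17  83  83  82  82  85  95  73  72  73  94  82   1   3]
 [  0   1  15  16  83  82  82  82  89  84  92  94  94  90  15   1   2]
 [  3   2  17  16  16  82  81  90  82  42  75  78  16  16  16  14   2]
 [  2   1  15  15  16  82  90  81  83  31  21  15  16  16  17  16   2]
 [  1   0  13  15 108 110  83  82  15  15  17  17  16  17  16  17   2]
 [  1   2  13  17 109 110 108  16  16  16  17  16  16  16  15  14   0]]
table z 0.0017225977635775755 dish [0.49857724 0.25513775 0.00580193]
scene 0.7
```

View pics/crop2.png

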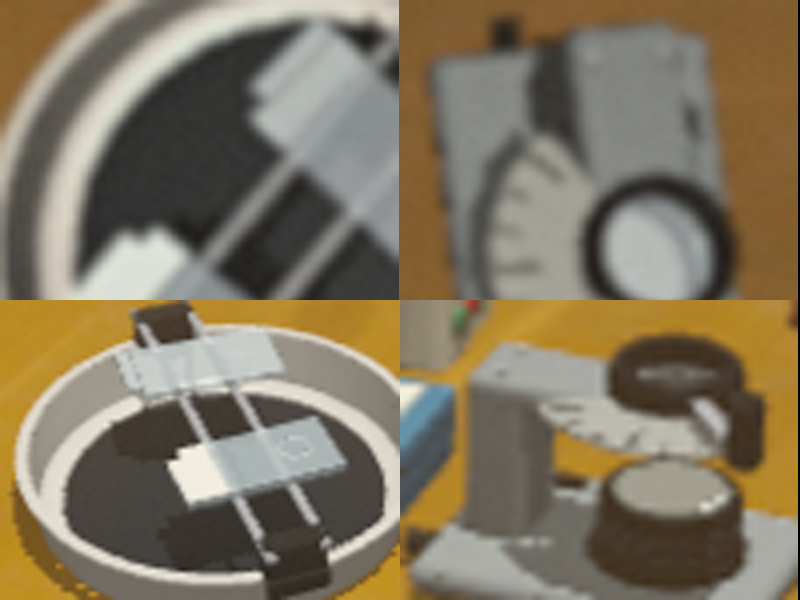

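The slide at lower left in the top view, frosted end near (155,220), has its notch at the right, so it is the target. The upper one has its notch at the left. The lever is at 0, front left.

```bash
cat > meas.py <<'E'
from h import *
W=np.load("topW.npy"); im=np.load("top1.npz")["im"]
def near(z,lo,hi,u0,u1,v0,v1):
    m=np.zeros(z.shape,np.uint8); m[v0:v1,u0:u1]=((z>lo)&(z<hi))[v0:v1,u0:u1]; return m
def rect(m,z,n="top"):
    k,l,s,_=cv2.connectedComponentsWithStats(m); i=1+s[1:,4].argmax(); v,u=np.where(l==i)
    p=ray(n,np.c_[u,v],z)[:,:2]*1000; r=cv2.minAreaRect(p.astype(np.float32)); return r,len(p),cv2.boxPoints(r)
z=W[...,2]-0.0015
print("base",rect(near(z,.008,.024,335,400,150,215),.015))
print("arm",rect(near(z,.075,.084,335,400,150,215),.080))
m=near(z,.088,.099,335,400,150,215); v,u=np.where(m); p=ray("top",np.c_[u,v],.094)[:,:2]*1000
c=cv2.minEnclosingCircle(p[np.abs(p-np.median(p,0)).max(1)<40].astype(np.float32)); print("ring",c,len(p))
m=near(z,.103,.115,335,400,150,215); v,u=np.where(m); p=ray("top",np.c_[u,v],.110)*1000; print("knob",p.mean(0),len(p),p.min(0),p.max(0))
print((z[195:250:3,140:215:3]*1000).round().astype(int))
E
python3 meas.py
```

```text
base (((584.2792358398438, -142.99037170410156), (38.114479064941406, 142.4450225830078), 86.20220947265625), 498, array([[ 511.95087, -157.28831],
       [ 654.08307, -166.72322],
       [ 656.6076 , -128.69243],
       [ 514.4754 , -119.25752]], dtype=float32))
arm (((582.8309326171875, -164.90187072753906), (54.01817321777344, 116.73751831054688), 65.73604583740234), 701, array([[ 518.5192 , -165.53891],
       [ 624.9444 , -213.51114],
       [ 647.14264, -164.26483],
       [ 540.71747, -116.2926 ]], dtype=float32))
ring ((550.3819580078125, -170.9422607421875), 38.5191535949707) 201
knob [ 513.59290813 -135.86078969  110.        ] 39 [ 507.43648314 -142.83822466  110.        ] [ 520.18958948 -130.00421072  110.        ]
[[-1  0 33 22 11  4  3  4  5  3  4  4  5 52 54 53 52 53 52 53  5  4 46  3
   2]
 [ 2 32 25 14  4  2  3  4  5  5  4  4 54 54 53 53 53 54 53 53 53 48  3  3
   3]
 [ 1 32 19  7  2  4  4  5  4  5  6  5  3 53 53 53 54 54 53 53 54 54  4  4
   4]
 [32 27 14  4  1  5  5  4  5  5  5  3  4  4 52 54 53 54 54 53 52 53 53  5
   5]
 [32 21 11  3  4  4  4  4  5  5  5  4  5 49 
[... 456 characters left out ...]
52 54 53 53 54 53 50 48  3  4  4  5  2  5  5  5  5  4
   5]
 [33 23  9  3 54 54 54 53 53 52 53 54 52 53  3  5  3  4  4  6  4  5  6  6
   4]
 [32 27 14  5  3  5 53 52 53 52 53 52 53 53 53  5  4  4  5  4  4  4  4  3
   5]
 [-1 32 20  5  2  4  3 54 53 53 54 54 54 54 54 55  5  5  3  3  3  4  6  4
   3]
 [-1 33 25 12  4 48  4  4 53 53 53 54 53 54 53  3  5  4  4  5  4  4  4  5
   2]
 [ 0  0 33 21 47  5  2  5  3 54 54 53 54 53  4  4  4  4  5  3  5  6  5  2
   5]
 [ 0  0 33 48 18  4  4  3 47  4 52 54 53 49  5  5  5  4  4  4  5  5  2  4
  33]
 [-1  0 49 49 50 37  5 48  3  4  5  3 53  4  3  4  4  4  5  4  5  3  4 34
  33]
 [ 0  0  0 49 48 49 48  9  5  2  3  3  4  4  4  4  4  4  1  2  4  5 32 33
   1]]
```

```bash
cat > m2.py <<'E'
from meas import *
print("-----")
# slides
m=near(z,.0512,.058,135,230,170,265); m=cv2.morphologyEx(m,cv2.MORPH_OPEN,np.ones((3,3),np.uint8))
k,l,s,ce=cv2.connectedComponentsWithStats(m)
for i in range(1,k):
    if s[i,4]<100: continue
    mm=(l==i).astype(np.uint8); r,n,b=rect(mm,.0535); print("slide",[np.round(x,1) for x in r],n,b.round(1).tolist())
    v,u=np.where(mm); p=ray("top",np.c_[u,v],.0535)[:,:2]*1000
    w,V=np.linalg.eigh(np.cov(p.T)); print(" centroid",p.mean(0).round(1),"yaw",np.degrees(np.arctan2(*V[::-1,1])),"sizes",np.sqrt(12*w))
    if p.mean(0)[1]>260:
        f=im[v,u].astype(int).mean(1)>np.percentile(im[v,u].mean(1),80); print(" bright centroid",p[f].mean(0))
# ring
m=near(z,.088,.1,335,400,150,215); v,u=np.where(m); p=ray("top",np.c_[u,v],.094)[:,:2]*1000
c=np.array([552.,-172])
for _ in range(20):
    q=p[np.linalg.norm(p-c,axis=1)<31]; 
    A=np.c_[2*q,np.ones(len(q))]; x=np.linalg.lstsq(A,(q**2).sum(1),rcond=None)[0]; c=x[:2]
print("ringfit",c,np.sqrt(x[2]+c@c),len(q))
# base edges
m=near(z,.006,.2,335,400,150,215); m=cv2.morphologyEx(m,cv2.MORPH_OPEN,np.ones((3,3),np.uint8))
mb=m&near(z,.006,.024,335,400,150,215)
v,u=np.where(mb); p=ray("top",np.c_[u,v],.015)[:,:2]*1000
for nm,lo,hi in(("L",0,0),("R",0,0)):
    pts=[]
    for vv in range(170,210):
        uu=np.where(mb[vv])[0]
        if len(uu)>2: pts.append((uu.min()-.5 if nm=="L" else uu.max()+.5,vv))
    q=ray("top",pts,.015)[:,:2]*1000; print(nm,q[::3].round(1).tolist())
pts=[(uu,np.where(mb[:,uu])[0].max()+.5) for uu in range(345,395) if mb[:,uu].any()]
print("F",(ray("top",pts,.015)[::2,:2]*1000).round(1).tolist())
E
python3 m2.py | sed -n '/-----/,$p'
```

```text
-----
slide [array([528.5, 224.1]), array([74.8, 38. ]), np.float64(47.2)] 573 [[489.1000061035156, 209.60000610351562], [516.9000244140625, 183.6999969482422], [567.7999877929688, 238.60000610351562], [540.0, 264.3999938964844]]
 centroid [528.2 223.5] yaw 46.26948746645432 sizes [37.40586832 74.27088673]
slide [array([466.4, 275.4]), array([76.2, 38. ]), np.float64(51.8)] 593 [[427.8999938964844, 257.20001220703125], [457.79998779296875, 233.6999969482422], [504.8999938964844, 293.6000061035156], [475.0, 317.1000061035156]]
 centroid [465.7 275. ] yaw 53.132024192138815 sizes [37.51749187 74.81799614]
 bright centroid [482.29675243 298.24086446]
ringfit [ 560.94913245 -180.88928703] 21.56735490575594 174
L [[611.0, -128.1], [603.7, -128.0], [596.5, -127.9], [589.3, -130.1], [582.1, -130.0], [574.9, -129.9], [567.7, -132.1], [560.6, -132.0], [553.4, -134.2], [546.3, -134.1], [539.2, -134.0], [532.0, -136.2], [524.9, -136.1], [517.8, -135.9]]
R [[611.7, -224.2], [604.4, -224.0], [597.2, -226.1], [589.4, -146.8], [582.2, -144.3], [575.0, -144.2], [567.8, -144.0], [561.1, -229.9], [553.9, -229.6], [546.8, -229.4], [539.6, -231.6], [532.5, -231.4], [525.3, -231.2], [518.1, -200.0]]
F [[614.6, -127.0], [573.7, -131.0], [535.6, -135.1], [512.0, -139.4], [512.0, -144.1], [512.0, -148.8], [512.0, -153.6], [514.4, -158.3], [514.4, -163.1], [514.4, -167.8], [514.4, -172.6], [514.5, -177.3], [516.8, -182.1], [516.9, -186.9], [516.9, -191.6], [516.9, -196.4], [519.3, -201.2], [519.3, -206.0], [519.3, -210.7], [519.3, -215.5], [519.4, -220.2], [521.8, -225.1], [521.8, -229.8]]
```

```bash
cat > m3.py <<'E'
from h import *
W=np.load("sceneW.npy"); z=W[...,2]
print("table",np.median(z[330:340,150:170]),np.median(z[220:235,260:290]))
def comp(lo,hi,u0,u1,v0,v1,zz,op=1):
    m=np.zeros(z.shape,np.uint8); m[v0:v1,u0:u1]=((z>lo)&(z<hi))[v0:v1,u0:u1]
    if op: m=cv2.morphologyEx(m,cv2.MORPH_OPEN,np.ones((3,3),np.uint8))
    k,l,s,_=cv2.connectedComponentsWithStats(m)
    for i in range(1,k):
        if s[i,4]<60: continue
        v,u=np.where(l==i); p=ray("scene",np.c_[u,v],zz)[:,:2]*1000
        r=cv2.minAreaRect(p.astype(np.float32)); print(np.round(r[0],1),np.round(r[1],1),round(r[2],1),"cen",p.mean(0).round(1),len(p),"img",u.mean(),v.mean(), "zmed",np.median(z[l==i]))
comp(.0505,.058,185,295,250,325,.0535)
print("ring");comp(.0905,.099,270,340,160,215,.094,0)
print("knob");comp(.1065,.115,270,340,160,215,.110,0)
print("window");comp(.038,.045,270,340,160,215,.0417)
E
python3 m3.py
```

```text
table 0.045428131665713675 1.2128369090107181e-05
[526.4 225.2] [76.1 41.1] 47.2 cen [526.4 225. ] 480 img 234.18333333333334 270.2895833333333 zmed 0.05335630701607569
[464.  276.3] [76.7 41.2] 52.2 cen [463.7 276.1] 586 img 247.90955631399316 294.80204778156997 zmed 0.053400113581538455
ring
[ 557.  -176.7] [45.5 46. ] 30.8 cen [ 557.2 -175.9] 71 img 310.7323943661972 171.07042253521126 zmed 0.09236547596312372
knob
window
[ 557.2 -177.4] [51.5 49.4] 30.6 cen [ 557.5 -177.3] 169 img 309.8757396449704 189.4319526627219 zmed 0.04144998269828652
```

```bash
cat > to.py <<'E'
import sys,numpy as np
from scipy.spatial.transform import Rotation as Ro
from bench import ctrl
# usage: to.py x y z(mm) [yaw of tool y deg]: remaining shift in tool axes (mm), turns
s=ctrl.get_state(); R=Ro.from_rotvec(s["tool_rot"]).as_matrix()
y=np.degrees(np.arctan2(R[1,1],R[0,1])); a=[float(v) for v in sys.argv[1:]]
print("t",s["time"],"pos",(s["position"]*1000).round(1),"yawY",y.round(2),"tilt",np.degrees(np.arccos(-R[2,2])).round(2),"zaxis",R[:,2].round(4),"q",s["joint_positions"].round(2),"F",s["ft_force"].round(1),"w",s["grip_width"]*87,"g",s["grip_force"])
if len(a)>2: print("tool shift mm",(R.T@(np.array(a[:3])-s["position"]*1000)).round(1))
if len(a)>3: print("turn about tool z:",-((a[3]-y+180)%360-180))
E
python3 to.py 511.6 -134.2 241 27
python3 -m handwheel '[[0.04,0.0405,-0.033,0,0,0,0],[0.04,0.0405,-0.033,0,0,0,0],[0.04,0.0405,-0.033,0,0,0,0],[0.04,0.0405,-0.033,0,0,0,0],[0.04,0.0405,-0.033,0,0,0,0],[0.04,0.0405,-0.033,0,0,0,0],[0.04,0.0405,-0.033,0,0,0,0],[0.04,0.0405,-0.033,0,0,0,0],[0.04,0.0405,-0.033,0,0,0,0],[0.04,0.0405,-0.033,0,0,0,0],[0.04,0.0405,-0.033,0,0,0,0],[0.04,0,0,0,0,0,-9.9]]' 20
python3 -m handwheel '[[0.04,0,0,0,0,0,-9.9],[0.04,0,0,0,0,0,-9.9],[0.04,0,0,0,0,0,-9.9],[0.04,0,0,0,0,0,-9.9],[0.04,0,0,0,0,0,-9.9],[0.04,0,0,0,0,0,-9.9],[0.04,0,0,0,0,0,-9.9],[0.04,0,0,0,0,0,-9.9],[0.04,0,0,0,0,0,-9.9],[0.04,0,0,0,0,0,0]]'
python3 to.py 511.6 -134.2 112 27
```

```text
t 0.7 pos [ 201.3 -618.1  241.3] yawY -71.96 tilt 0.01 zaxis [-0.e+00 -1.e-04 -1.e+00] q [ 1.27  0.32 -0.07  1.45  0.02  1.37 -0.06] F [ 0.8  0.5 -0. ] w 87.15637143188759 g 0.0
tool shift mm [ 4.449e+02 -3.640e+02  3.000e-01]
turn about tool z: -98.95885278710108
time: 2.2
position: [0.5145, -0.1295, 0.2417]
tool_rot: [-3.043, -0.777, -0.003]
ft_force: [-0.1, -1.0, 0.2]
grip_width: 0.463
grip_force: 0.0
time: 3.45
position: [0.5124, -0.135, 0.2414]
tool_rot: [1.643, 2.677, -0.0]
ft_force: [0.3, -0.1, 0.3]
grip_width: 0.462
grip_force: 0.0
t 3.45 pos [ 512.4 -135.   241.4] yawY 26.93 tilt 0.02 zaxis [ 2.e-04 -2.e-04 -1.e+00] q [ 0.79  0.1  -0.61  1.73  0.06  1.33  0.63] F [ 0.3 -0.1  0.3] w 40.17476176312872 g 0.0
tool shift mm [  1.1  -0.4 129.4]
turn about tool z: -0.07437097616997335
```

```bash
python3 -m handwheel '[[0.04,0.001,0,0.043,0,0,0],[0.04,0,0,0.043,0,0,0],[0.04,0,0,0.043,0,0,0],[0.04,0,0,0,0,0,0],[0.01,0,0,0,0,0,0],[0.01,0,0,0,0,0,0],[0.01,0,0,0,0,0,0],[0.01,0,0,0,0,0,0],[0.01,0,0,0,0,0,0]]' 8
python3 to.py 511.6 -134.2 112 27
python3 - <<'E'
from h import *
im,_=ctrl.get_image("scene"); im2,_=ctrl.get_image("top")
c=cv2.resize(im[130:230,250:350],(400,400),interpolation=3); d=cv2.resize(im2[140:240,320:420],(400,400),interpolation=3)
cv2.imwrite("pics/g1.png",np.hstack([c,d]))
E
```

```text
time: 4.58
position: [0.5124, -0.1343, 0.1132]
tool_rot: [1.64, 2.678, -0.0]
ft_force: [-2.2, -0.5, 5.6]
grip_width: 0.158
grip_force: 8.0
t 4.575 pos [ 512.4 -134.3  113.2] yawY 27.02 tilt 0.07 zaxis [ 9.e-04 -8.e-04 -1.e+00] q [ 0.76  0.22 -0.61  1.88  0.14  1.08  0.56] F [-2.2 -0.5  5.6] w 13.7319994207941 g 8.000338018246111
tool shift mm [ 0.5 -0.7  1.2]
turn about tool z: 0.0233767967945937
```

View pics/g1.png

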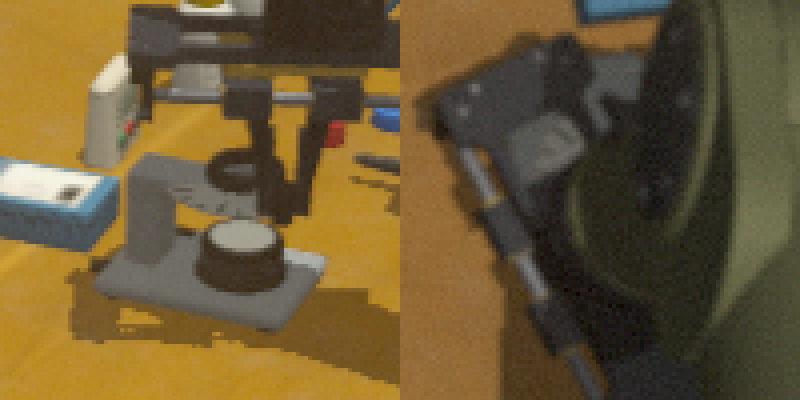

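```bash
python3 - <<'E'
import numpy as np
c=np.array([559.8,-179.2]); a=np.radians(np.linspace(136.6,95.3,9)); p=c+66*np.c_[np.cos(a),np.sin(a)]
p[0]=[512.4,-134.3]
X=np.array([np.cos(np.radians(117)),np.sin(np.radians(117))]);Y=np.array([np.cos(np.radians(27)),np.sin(np.radians(27))])
d=np.diff(p,axis=0); print(np.c_[d@X,d@Y].round(1).tolist(),p[-1])
E
```

```text
[[2.4, 5.4], [1.2, 5.8], [0.7, 5.9], [0.2, 5.9], [-0.4, 5.9], [-0.9, 5.9], [-1.4, 5.8], [-1.9, 5.6]] [ 553.70354123 -113.48216992]
```

```bash
python3 -m handwheel '[[0.01,0.0024,0.0054,-0.002,0,0,0],[0.01,0.0012,0.0058,0,0,0,0],[0.01,0.0007,0.0059,0,0,0,0],[0.01,0.0002,0.0059,0,0,0,0],[0.01,-0.0004,0.0059,0,0,0,0],[0.01,-0.0009,0.0059,0,0,0,0],[0.01,-0.0014,0.0058,0,0,0,0],[0.01,-0.0019,0.0056,0,0,0,0],[0.01,0,0,0,0,0,0],[0.01,0,0,0,0,0,0]]'
python3 to.py 553.7 -113.5 114
```

```text
time: 5.92
position: [0.5537, -0.1125, 0.1142]
tool_rot: [1.64, 2.679, 0.002]
ft_force: [0.2, 2.6, -5.6]
grip_width: 0.162
grip_force: 8.0
t 5.925 pos [ 553.7 -112.5  114.2] yawY 27.07 tilt 0.08 zaxis [ 1.e-03  8.e-04 -1.e+00] q [ 0.69  0.3  -0.62  1.8   0.19  1.1   0.48] F [ 0.2  2.6 -5.6] w 14.110903627364221 g 7.999691306613386
tool shift mm [-0.9 -0.4  0.2]
```

```bash
python3 -m handwheel '[[0.03,0,0,0,0,0,0],[0.03,0,0,0,0,0,0],[0.03,0,0,-0.02,0,0,0],[0.03,0,0,-0.055,0,0,0],[0.03,0,0,-0.05,0,0,0],[0.055,0.0444,0.0139,0,0,0,0],[0.055,0.0444,0.0139,0,0,0,0],[0.055,0.0444,0.0139,0,0,0,0],[0.055,0.0444,0.0139,0,0,0,0],[0.055,0.0444,0.0139,0,0,0,0],[0.055,0.0444,0.0139,0,0,0,0],[0.055,0,0,0,0,0,0]]'
python3 - <<'E'
from h import *
fr=[ctrl.get_image("top") for _ in range(6)]
im=np.mean([f[0].astype(float) for f in fr],0).astype(np.uint8); d=np.median([f[1] for f in fr],0)
K,R,t=cam("top"); v,u=np.mgrid[:420,:560]
W=(np.stack([(u-K[0,2])/K[0,0]*d,(v-K[1,2])/K[1,1]*d,d],-1)-t)@R; z=W[...,2]-.0015
m=np.zeros(z.shape,bool); m[150:215,335:400]=((z>.103)&(z<.116))[150:215,335:400]
v,u=np.where(m); p=(ray("top",np.c_[u,v],.110)*1000)[:,:2]; print(len(p),p.mean(0),np.ptp(p,0))
r=p.mean(0)-[561.1,-180.8]; print("r",np.linalg.norm(r),"lever deg",45+95.3-np.degrees(np.arctan2(r[1],r[0])))
cv2.imwrite("pics/lev.png",cv2.resize(im[150:215,335:400],(585,585),interpolation=3))
E
python3 to.py 483.1 299.1 120 -37.6
```

```text
time: 7.42
position: [0.5053, 0.1672, 0.2415]
tool_rot: [1.629, 2.685, 0.004]
ft_force: [1.1, -0.7, -0.2]
grip_width: 0.629
grip_force: 0.0
36 [ 557.05972199 -115.59561722] [12.87673725 12.87531694]
r 65.32943732034637 lever deg 46.75429827371754
t 7.725 pos [506.9 160.4 239.5] yawY 26.88 tilt 0.04 zaxis [ 4.e-04 -6.e-04 -1.e+00] q [ 0.42  0.13 -0.84  1.72  0.1   1.33  0.03] F [0.2 0.2 0.6] w 55.05654498373492 g 0.0
tool shift mm [134.6  41.4 119.4]
turn about tool z: 64.4835669766044
```

View pics/lev.png

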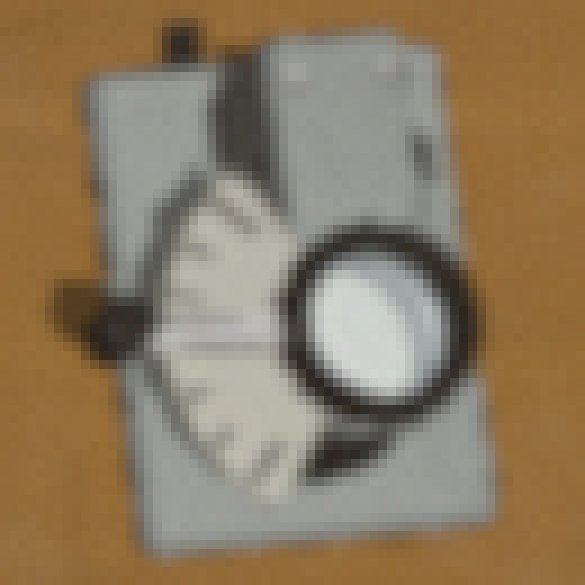

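The lever now lies over the middle mark, at about (200,335) in the crop. I'll check its angle against the neighbouring scale marks.

```bash
python3 - <<'E'
from h import *
im0=np.load("top1.npz")["im"].astype(np.float32).mean(2)
im1=np.mean([ctrl.get_image("top")[0].astype(np.float32) for _ in range(6)],0).mean(2)
c=np.array([.5611,-.1808])
def prof(im,z,r0,r1,degs):
    out=0
    for r in np.linspace(r0,r1,5):
        a=np.radians(degs); P=np.c_[c[0]+r*np.cos(a),c[1]+r*np.sin(a),np.full(len(a),z)]
        q=proj("top",P).astype(np.float32); out=out+cv2.remap(im,q[:,:1],q[:,1:],cv2.INTER_CUBIC).ravel()/5
    return out
L=np.arange(-15,106,1.); degs=140.3-L   # lever angle -> world yaw
for nm,im in(("before",im0),("after",im1)):
    p=prof(im,.081,.040,.046,degs); print(nm,[ (L[i],int(p[i])) for i in range(1,len(L)-1) if p[i]<p[i-1] and p[i]<=p[i+1] and p[i]<min(p[max(0,i-5)],p[min(len(L)-1,i+5)])-3])
d=140.3-np.arange(30,60,.5); p=prof(im1,.088,.032,.05,d); print("lever bright",list(zip(np.arange(30,60,.5),p.astype(int))))
E
```

```text
before [(np.float64(-3.0), 150), (np.float64(9.0), 121), (np.float64(30.0), 143), (np.float64(45.0), 122), (np.float64(60.0), 142), (np.float64(75.0), 141), (np.float64(91.0), 120)]
after [(np.float64(-1.0), 139), (np.float64(14.0), 161), (np.float64(30.0), 162), (np.float64(44.0), 160), (np.float64(75.0), 160), (np.float64(91.0), 136)]
lever bright [(np.float64(30.0), np.int64(169)), (np.float64(30.5), np.int64(170)), (np.float64(31.0), np.int64(171)), (np.float64(31.5), np.int64(172)), (np.float64(32.0), np.int64(173)), (np.float64(32.5), np.int64(175)), (np.float64(33.0), np.int64(175)), (np.float64(33.5), np.int64(176)), (np.float64(34.0), np.int64(177)), (np.float64(34.5), np.int64(177)), (np.float64(35.0), np.int64(177)), (np.float64(35.5), np.int64(177)), (np.float64(36.0), np.int64(177)), (np.float64(36.5), np.int64(176)), (np.float64(37.0), np.int64(175)), (np.float64(37.5), np.int64(173)), (np.float64(38.0), np.int64(172)), (np.float64(38.5), np.int64(170)), (np.float64(39.0), np.int64(169)), (np.float64(39.5), np.int64(167)), (np.float64(40.0), np.int64(165)), (np.float64(
[... 652 characters left out ...]
 (np.float64(50.0), np.int64(171)), (np.float64(50.5), np.int64(169)), (np.float64(51.0), np.int64(167)), (np.float64(51.5), np.int64(165)), (np.float64(52.0), np.int64(163)), (np.float64(52.5), np.int64(163)), (np.float64(53.0), np.int64(163)), (np.float64(53.5), np.int64(164)), (np.float64(54.0), np.int64(165)), (np.float64(54.5), np.int64(166)), (np.float64(55.0), np.int64(167)), (np.float64(55.5), np.int64(167)), (np.float64(56.0), np.int64(167)), (np.float64(56.5), np.int64(167)), (np.float64(57.0), np.int64(167)), (np.float64(57.5), np.int64(167)), (np.float64(58.0), np.int64(166)), (np.float64(58.5), np.int64(166)), (np.float64(59.0), np.int64(166)), (np.float64(59.5), np.int64(167))]
```

```bash
python3 -m handwheel '[[0.04,-0.0437,-0.0141,0,0,0,0],[0.04,-0.0437,-0.0141,0,0,0,0],[0.04,-0.0437,-0.0141,0,0,0,0],[0.04,-0.0437,-0.0141,0,0,0,0],[0.04,-0.0437,-0.0141,0,0,0,0],[0.04,-0.0437,-0.0141,0,0,0,0],[0.04,0,0,0,0,0,10.6],[0.04,0,0,0,0,0,10.6],[0.04,0,0,0,0,0,0.4],[0.04,0,0,0,0,0,0]]'
python3 to.py 551.8 -112.7 114 5.3
```

```text
time: 9.28
position: [0.5502, -0.1098, 0.2392]
tool_rot: [-2.11, -2.328, 0.0]
ft_force: [-0.3, -0.3, 0.7]
grip_width: 0.456
grip_force: 0.0
t 9.275 pos [ 550.2 -109.8  239.2] yawY 5.63 tilt 0.01 zaxis [-1.e-04 -1.e-04 -1.e+00] q [ 0.69  0.18 -0.6   1.66  0.1   1.34  0.17] F [-0.3 -0.3  0.7] w 39.7128995921969 g 0.0
tool shift mm [ -3.    1.3 125.2]
turn about tool z: 0.3251853652757575
```

```bash
python3 -m handwheel '[[0.04,-0.003,0.0013,0.042,0,0,0.3],[0.04,0,0,0.042,0,0,0],[0.04,0,0,0.0412,0,0,0],[0.04,0,0,0,0,0,0],[0.01,0,0,0,0,0,0],[0.01,0,0,0,0,0,0],[0.01,0,0,0,0,0,0],[0.01,0,0,0,0,0,0]]'
python3 to.py 551.8 -112.7 114 5.3
```

```text
time: 10.28
position: [0.5529, -0.1129, 0.1154]
tool_rot: [2.118, 2.317, 0.002]
ft_force: [-0.1, 1.2, 3.7]
grip_width: 0.158
grip_force: 8.0
t 10.275 pos [ 552.9 -112.9  115.4] yawY 5.15 tilt 0.16 zaxis [ 2.7e-03 -7.0e-04 -1.0e+00] q [ 0.66  0.29 -0.59  1.8   0.18  1.1   0.11] F [-0.1  1.2  3.7] w 13.776020636428136 g 8.000174228218384
tool shift mm [ 0.3 -1.1  1.4]
turn about tool z: -0.15128766775561076
```

```bash
python3 -m handwheel '[[0.01,0,-0.0012,0,0,0,0],[0.01,0,0,0,0,0,0],[0.03,0,0,0,0,0,0],[0.03,0,0,0,0,0,0],[0.03,0,0,-0.05,0,0,0],[0.03,0,0,-0.05,0,0,0],[0.055,0.046,-0.0035,-0.025,0,0,0],[0.055,0.046,-0.0035,0,0,0,0],[0.055,0.046,-0.0035,0,0,0,0],[0.055,0.046,-0.0035,0,0,0,0],[0.055,0.046,-0.0035,0,0,0,0],[0.055,0.046,-0.0035,0,0,0,0]]'
cat > lev.py <<'E'
from h import *
fr=[ctrl.get_image("top") for _ in range(5)]
d=np.median([f[1] for f in fr],0)
K,R,t=cam("top"); v,u=np.mgrid[:420,:560]
W=(np.stack([(u-K[0,2])/K[0,0]*d,(v-K[1,2])/K[1,1]*d,d],-1)-t)@R; z=W[...,2]-.0015
m=np.zeros(z.shape,bool); m[150:215,335:400]=((z>.103)&(z<.116))[150:215,335:400]
v,u=np.where(m); p=(ray("top",np.c_[u,v],.110)*1000)[:,:2]; print(len(p),p.mean(0),np.ptp(p,0))
r=p.mean(0)-[561.1,-180.8]; print("r",np.linalg.norm(r),"lever deg",45+95.3-np.degrees(np.arctan2(r[1],r[0])))
E
python3 lev.py; python3 to.py 483.1 299.1 120 -37.6
```

```text
time: 11.78
position: [0.5041, 0.161, 0.2385]
tool_rot: [-2.12, -2.318, 0.002]
ft_force: [0.4, -0.2, -0.7]
grip_width: 0.629
grip_force: 0.0
37 [ 553.33442931 -115.65309826] [12.88022423 12.86769337]
r 65.60810083169642 lever deg 43.50236476812681
t 12.025 pos [504.7 159.1 238.4] yawY 5.12 tilt 0.09 zaxis [-0.0011 -0.0012 -1.    ] q [ 0.4   0.13 -0.81  1.73  0.09  1.33 -0.34] F [ 0.3 -0.3 -1. ] w 55.03849663476947 g 0.0
tool shift mm [141.5  -8.9 118.3]
turn about tool z: 42.721770463647516
```

```bash
python3 - <<'E'
from h import *
im1=np.mean([ctrl.get_image("top")[0].astype(np.float32) for _ in range(6)],0).mean(2)
c=np.array([.5611,-.1808]); Ls=np.arange(33,58,1.)
for z in(.088,):
  for r0 in(.034,.042,.048):
    a=np.radians(140.3-Ls); o=0
    for r in(r0-.002,r0,r0+.002):
        q=proj("top",np.c_[c[0]+r*np.cos(a),c[1]+r*np.sin(a),np.full(len(a),z)]).astype(np.float32); o=o+cv2.remap(im1,q[:,:1],q[:,1:],cv2.INTER_CUBIC).ravel()/3
    print(r0,[f"{l:.0f}:{x:.0f}" for l,x in zip(Ls,o)])
q=proj("top",[[c[0]+.060*np.cos(np.radians(95.3)),c[1]+.060*np.sin(np.radians(95.3)),.105]])
# dark knob centroid by colour
u0,v0=int(q[0,0]),int(q[0,1]); s=im1[v0-8:v0+9,u0-14:u0+4]; print(u0,v0); print(s.astype(int))
E
```

```text
0.034 ['33:173', '34:171', '35:168', '36:165', '37:164', '38:165', '39:169', '40:173', '41:178', '42:182', '43:184', '44:184', '45:183', '46:182', '47:181', '48:179', '49:177', '50:176', '51:175', '52:175', '53:176', '54:177', '55:177', '56:178', '57:179']
0.042 ['33:180', '34:179', '35:178', '36:176', '37:173', '38:171', '39:169', '40:170', '41:173', '42:176', '43:178', '44:178', '45:176', '46:173', '47:169', '48:165', '49:162', '50:163', '51:166', '52:170', '53:173', '54:175', '55:175', '56:174', '57:172']
0.048 ['33:169', '34:174', '35:176', '36:178', '37:178', '38:178', '39:179', '40:181', '41:184', '42:187', '43:189', '44:187', '45:184', '46:179', '47:172', '48:165', '49:161', '50:161', '51:165', '52:169', '53:172', '54:173', '55:169', '56:163', '57:157']
350 186
[[102 103 102 101 103 102 101 101 100  91  87 107 137 146 131 101  88 101]
 [103 104 102 103 101 102 103 103 100  95  86 106 133 138 115  90  89 115]
 [104 101 103 102 104 103 105 102 101 102 100 112 132 130 106  86  92 127]
 [103 103 104 103 103 101  98  93  96  98 104 117 134 130 105  87  96 129]
 [102 103 103 102 100
[... 254 characters left out ...]
 56  58  58  73 110 148]
 [103 104 105 103  89  73  58  61  56  50  45  43  44  47  44  64 106 144]
 [103 104 104 103  91  72  61  56  52  45  41  47  50  48  47  67 117 161]
 [104 105 105 102  95  78  62  57  47  35  40  53  54  51  50  77 130 176]
 [105 105 104 105 101  90  79  67  50  36  38  45  53  52  53  80 128 169]
 [104 106 106 105 107 101  98  89  72  51  39  40  49  60  71  78 104 142]
 [103 104 105 105 105 105 105 100  90  72  53  45  63  90 104  91  92 123]
 [103 103 104 103 104 105 104 105 101  93  81  72  83 114 127 110  96 113]
 [103 103 103 103 103 104 104 105 105 103  98  89  94 117 135 131 111 109]
 [104 104 104 104 104 105 105 102 104 104 104  94  89 110 135 144 129 109]]
```

```bash
python3 -m handwheel '[[0.04,-0.0459,0.0041,0,0,0,0],[0.04,-0.0459,0.0041,0,0,0,0],[0.04,-0.0459,0.0041,0,0,0,0],[0.04,-0.0459,0.0041,0,0,0,0],[0.04,-0.0459,0.0041,0,0,0,0],[0.04,-0.0459,0.0041,0,0,0,0],[0.04,0,0,0.042,0,0,0],[0.04,0,0,0.041,0,0,0],[0.04,0,0,0.041,0,0,0],[0.04,0,0,0,0,0,0]]'
python3 to.py 553.5 -112.6 114 5.3
```

```text
time: 13.58
position: [0.5514, -0.1121, 0.112]
tool_rot: [-2.116, -2.313, 0.005]
ft_force: [0.2, 0.2, -0.2]
grip_width: 0.46
grip_force: 0.0
t 13.575 pos [ 551.4 -112.1  112. ] yawY 5.1 tilt 0.41 zaxis [-0.0068  0.0019 -1.    ] q [ 0.66  0.3  -0.59  1.8   0.18  1.11  0.1 ] F [ 0.2  0.2 -0.2] w 39.979239232183815 g 0.0
tool shift mm [-0.7  2.1 -2. ]
turn about tool z: -0.19899440288943993
```

```bash
python3 -m handwheel '[[0.04,-0.0005,0.0015,-0.001,0,0,0],[0.01,0,0,0,0,0,0],[0.01,0,0,0,0,0,0],[0.01,0,0,0,0,0,0],[0.01,0,0,0,0,0,0]]'
python3 to.py 553.5 -112.6 114 5.3
```

```text
time: 14.2
position: [0.5557, -0.1125, 0.1165]
tool_rot: [2.119, 2.318, -0.0]
ft_force: [-0.9, 1.1, 2.4]
grip_width: 0.161
grip_force: 8.0
t 14.2 pos [ 555.7 -112.5  116.5] yawY 5.13 tilt 0.02 zaxis [ 1.e-04 -4.e-04 -1.e+00] q [ 0.66  0.29 -0.59  1.79  0.18  1.11  0.1 ] F [-0.9  1.1  2.4] w 13.976277656200738 g 8.000224922532198
tool shift mm [ 0.  -2.2  2.5]
turn about tool z: -0.16632173483077395
```

```bash
python3 -m handwheel '[[0.01,0,-0.0022,0,0,0,0],[0.01,0,0,0,0,0,0]]'
python3 to.py 553.5 -112.6 114 5.3
```

```text
time: 14.45
position: [0.5541, -0.1125, 0.1165]
tool_rot: [2.118, 2.318, 0.001]
ft_force: [1.7, -0.7, 1.0]
grip_width: 0.161
grip_force: 8.0
t 14.45 pos [ 554.1 -112.5  116.5] yawY 5.15 tilt 0.09 zaxis [ 1.6e-03 -3.0e-04 -1.0e+00] q [ 0.67  0.29 -0.59  1.8   0.18  1.11  0.1 ] F [ 1.7 -0.7  1. ] w 13.972685209626613 g 8.000122950179502
tool shift mm [-0.  -0.6  2.5]
turn about tool z: -0.14717415938585532
```

```bash
python3 -m handwheel '[[0.01,0,-0.0003,0,0,0,0],[0.01,0,0,0,0,0,0],[0.03,0,0,0,0,0,0],[0.03,0,0,0,0,0,0],[0.03,0,0,-0.05,0,0,0],[0.03,0,0,-0.05,0,0,0],[0.055,0.0463,-0.0035,-0.022,0,0,0],[0.055,0.0463,-0.0035,0,0,0,0],[0.055,0.0463,-0.0035,0,0,0,0],[0.055,0.0463,-0.0035,0,0,0,0],[0.055,0.0463,-0.0035,0,0,0,0],[0.055,0.0463,-0.0035,0,0,0,0]]'
python3 lev.py; python3 to.py 483.1 299.1 120 -37.6
```

```text
time: 15.95
position: [0.5065, 0.1631, 0.2376]
tool_rot: [2.12, 2.318, -0.002]
ft_force: [0.4, 0.5, 0.2]
grip_width: 0.631
grip_force: 0.0
36 [ 555.27407216 -115.68031959] [10.76911067 12.87150402]
r 65.37976913255791 lever deg 45.18764764803487
t 16.2 pos [507.2 161.3 237.5] yawY 5.12 tilt 0.09 zaxis [-0.001  -0.0012 -1.    ] q [ 0.4   0.14 -0.81  1.72  0.1   1.33 -0.35] F [-0.7 -0.5  0.9] w 55.00637011202611 g 0.0
tool shift mm [139.6 -11.6 117.4]
turn about tool z: 42.72019817270302
```

```bash
python3 -m handwheel '[[0.055,0.0466,-0.004,0,0,0,0],[0.055,0.0466,-0.004,0,0,0,0],[0.055,0.0466,-0.004,0,0,0,0],[0.055,0,0,0.045,0,0,10.6],[0.055,0,0,0.045,0,0,10.6],[0.055,0,0,0,0,0,10.6],[0.055,0,0,0,0,0,10.6],[0.055,0,0,0,0,0,0.3],[0.055,0,0,0,0,0,0]]'
python3 to.py 482.8 299.2 55 -37.6
python3 - <<'E'
from h import *
im,_=ctrl.get_image("scene")
cv2.imwrite("pics/s1.png",cv2.resize(im[190:340,165:315],(600,600),interpolation=3))
E
```

```text
time: 17.32
position: [0.4835, 0.2993, 0.1479]
tool_rot: [2.817, 1.39, -0.0]
ft_force: [1.0, 0.5, -0.0]
grip_width: 0.627
grip_force: 0.0
t 17.325 pos [483.5 299.3 147.9] yawY -37.49 tilt 0.03 zaxis [-0.e+00 -6.e-04 -1.e+00] q [ 0.05  0.3  -0.76  1.75  0.22  1.18 -1.43] F [ 1.   0.5 -0. ] w 54.55506906528008 g 0.0
tool shift mm [-0.4 -0.5 92.9]
turn about tool z: 0.11012738726236648
```

View pics/s1.png

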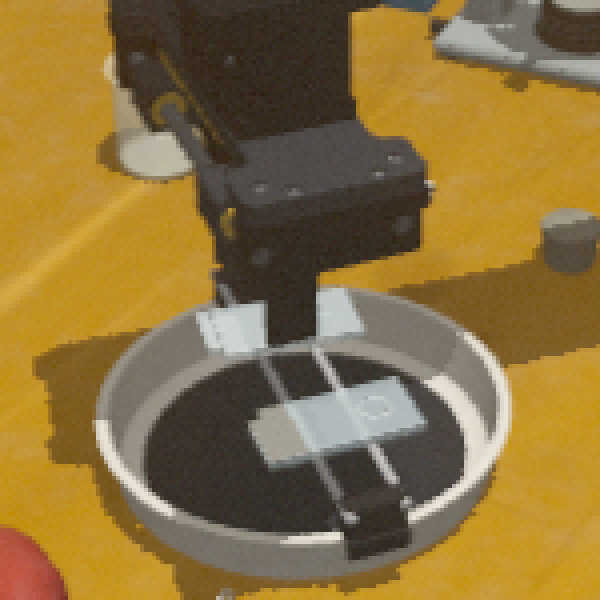

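The fingers, tips near (290,335) in the crop, hang in line above the frosted end near (275,435). I'll go down and grip.

```bash
python3 -m handwheel '[[0.055,-0.0004,-0.0005,0.04,0,0,0],[0.055,0,0,0.035,0,0,0],[0.055,0,0,0.0175,0,0,0],[0.055,0,0,0,0,0,0],[0.03,0,0,0,0,0,0],[0.03,0,0,0,0,0,0],[0.03,0,0,0,0,0,0],[0.03,0,0,0,0,0,0]]' 20
python3 to.py 482.8 299.2 55 -37.6
```

```text
time: 18.38
position: [0.483, 0.3008, 0.0564]
tool_rot: [2.818, 1.388, 0.003]
ft_force: [1.0, 0.3, 2.9]
grip_width: 0.429
grip_force: 20.0
t 18.375 pos [483.  300.8  56.4] yawY -37.56 tilt 0.12 zaxis [ 1.9e-03  8.0e-04 -1.0e+00] q [ 0.    0.41 -0.72  1.83  0.31  1.01 -1.5 ] F [1.  0.3 2.9] w 37.30774929291122 g 19.984229654073715
tool shift mm [-1.4  0.8  1.4]
turn about tool z: 0.04081322711695634
```

```bash
python3 -m handwheel '[[0.03,0,0,-0.005,0,0,0],[0.03,0,0,-0.02,0,0,0],[0.03,0,0,-0.04,0,0,0],[0.03,0,0,-0.04,0,0,0],[0.03,0,0,0,0,0,-6],[0.03,0,0,0,0,0,-10],[0.03,0,0,0,0,0,-10],[0.03,0,0,0,0,0,-10],[0.03,0,0,0,0,0,-10],[0.03,0,0,0,0,0,-10],[0.03,0,0,0,0,0,-10],[0.03,0,0,0,0,0,-10]]' 20
python3 -m handwheel '[[0.03,0,0,0,0,0,-10],[0.03,0,0,0,0,0,-10],[0.03,0,0,0,0,0,-10],[0.03,0,0,0,0,0,-10],[0.03,0,0,0,0,0,-10],[0.03,0,0,0,0,0,-6.9],[0.03,0,0,0,0,0,0]]'
python3 to.py 451 -188.4 157 95.3
```

```text
time: 19.88
position: [0.4823, 0.3004, 0.1617]
tool_rot: [1.358, 2.832, 0.0]
ft_force: [-0.3, 0.4, -0.3]
grip_width: 0.428
grip_force: 20.0
time: 20.75
position: [0.4824, 0.3003, 0.1613]
tool_rot: [-0.144, 3.138, 0.0]
ft_force: [0.3, -0.3, -0.3]
grip_width: 0.429
grip_force: 20.0
t 20.75 pos [482.4 300.3 161.3] yawY 95.25 tilt 0.02 zaxis [ 3.e-04  1.e-04 -1.e+00] q [ 0.35  0.44 -1.18  1.73  0.43  1.26  0.74] F [ 0.3 -0.3 -0.3] w 37.35229395864815 g 19.979178607463837
tool shift mm [  76.  -483.7    4.3]
turn about tool z: -0.05431012726990048
```

```bash
python3 -m handwheel '[[0.03,0.0038,-0.024,0,0,0,0],[0.03,0.0063,-0.04,0,0,0,0],[0.03,0.0079,-0.05,0,0,0,0],[0.03,0.0079,-0.05,0,0,0,0],[0.03,0.0079,-0.05,0,0,0,0],[0.03,0.0079,-0.05,0,0,0,0],[0.03,0.0079,-0.05,0,0,0,0],[0.03,0.0079,-0.05,0,0,0,0],[0.03,0.0079,-0.05,0,0,0,0],[0.03,0.0063,-0.04,0,0,0,0],[0.03,0.0043,-0.0297,0,0,0,0],[0.03,0,0,0,0,0,0]]'
python3 -m handwheel '[[0.03,0,0,0.04,0,0,0],[0.03,0,0,0.04,0,0,0],[0.03,0,0,0.02,0,0,0],[0.03,0,0,0,0,0,0]]'
python3 to.py 451 -188.4 58 95.3
cat > look.py <<'E'
import sys
from h import *
o=[]
for n in("top","scene"):
    fr=[ctrl.get_image(n) for _ in range(5)]
    im=np.mean([f[0].astype(float) for f in fr],0).astype(np.uint8); d=np.median([f[1] for f in fr],0); np.savez(f"{n}{sys.argv[1]}.npz",im=im,d=d)
    o.append(cv2.resize(im[160:235,340:415] if n=="top" else im[145:220,275:350],(400,400),interpolation=3))
cv2.imwrite(f"pics/l{sys.argv[1]}.png",np.hstack(o))
E
python3 look.py 5
```

```text
time: 22.25
position: [0.4514, -0.1903, 0.1607]
tool_rot: [-0.139, 3.138, 0.001]
ft_force: [0.2, 0.6, -0.1]
grip_width: 0.429
grip_force: 20.0
time: 22.75
position: [0.451, -0.1859, 0.0596]
tool_rot: [0.15, -3.136, -0.004]
ft_force: [-0.3, 0.5, 0.2]
grip_width: 0.43
grip_force: 20.0
t 22.75 pos [ 451.  -185.9   59.6] yawY 95.47 tilt 0.19 zaxis [-0.0022  0.0026 -1.    ] q [ 1.31  0.33 -1.08  2.01  0.34  1.    1.73] F [-0.3  0.5  0.2] w 37.45271854145984 g 19.980057924985886
tool shift mm [ 0.2 -2.5  1.6]
turn about tool z: 0.17089742163295796
```

View pics/l5.png

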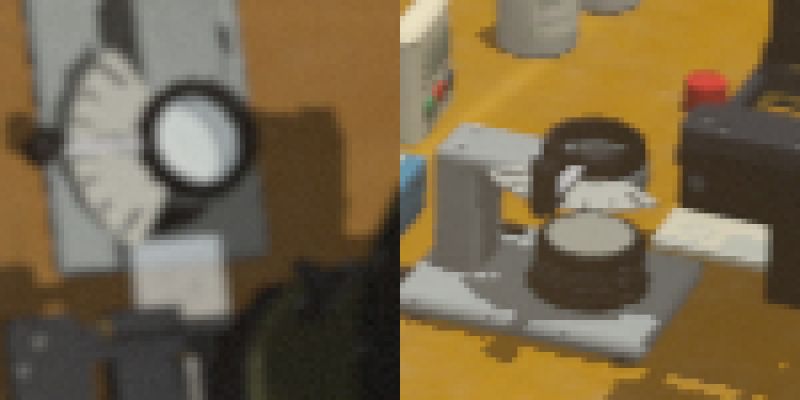

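```bash
cat > sl.py <<'E'
import sys
from h import *
psi=np.radians(5.3); ex=np.array([np.cos(psi),np.sin(psi)]); ey=np.array([-ex[1],ex[0]])
for n,ax,off,box in(("top",[561.1,-180.8],.0015,(355,390,200,222)),("scene",[557.3,-177.4],0,(315,346,175,200))):
    d=np.load(f"{n}{sys.argv[1]}.npz")["d"]
    K,R,t=cam(n); v,u=np.mgrid[:420,:560]
    W=(np.stack([(u-K[0,2])/K[0,0]*d,(v-K[1,2])/K[1,1]*d,d],-1)-t)@R; z=W[...,2]-off
    m=np.zeros(z.shape,np.uint8); u0,u1,v0,v1=box; m[v0:v1,u0:u1]=((z>.05)&(z<.0625))[v0:v1,u0:u1]
    m=cv2.morphologyEx(m,cv2.MORPH_OPEN,np.ones((3,3),np.uint8))
    k,l,s,_=cv2.connectedComponentsWithStats(m); i=1+s[1:,4].argmax(); v,u=np.where(l==i)
    zz=np.median(z[v,u]); p=ray(n,np.c_[u,v],zz+off*0)[:,:2]*1000-ax; q=np.c_[p@ex,p@ey]
    A=np.c_[W[v,u,0],W[v,u,1],np.ones(len(u))]; g=np.linalg.lstsq(A,z[v,u],rcond=None)[0][:2]
    print(n,len(u),"z top",zz.round(4),"slope deg",np.degrees(g).round(2),"x",q.min(0).round(1),q.max(0).round(1))
    b=np.arange(np.ceil(q[:,0].min()),q[:,0].max(),6)
    print([(int(a),q[(abs(q[:,0]-a)<3),1].min().round(1),q[(abs(q[:,0]-a)<3),1].max().round(1)) for a in b])
    r=cv2.minAreaRect(p.astype(np.float32)); print(r)
E
python3 sl.py 5
```

```text
top 229 z top 0.0574 slope deg [-0.38 -0.2 ] x [-69.4 -14.3] [-36.4  24.6]
[(-69, np.float64(-13.2), np.float64(5.1)), (-63, np.float64(-14.0), np.float64(22.6)), (-57, np.float64(-14.3), np.float64(24.6)), (-51, np.float64(-13.1), np.float64(23.8)), (-45, np.float64(-13.9), np.float64(23.0)), (-39, np.float64(-12.2), np.float64(22.5))]
((-52.187538146972656, -0.2631645202636719), (31.58601188659668, 38.59640884399414), 0.175150066614151)
scene 189 z top 0.0579 slope deg [ 0.01 -2.83] x [-102.8  -19. ] [-35.7  37.4]
[(-102, np.float64(25.5), np.float64(36.4)), (-96, np.float64(20.6), np.float64(37.4)), (-90, np.float64(2.5), np.float64(24.7)), (-84, np.float64(-13.0), np.float64(22.9)), (-78, np.float64(-18.2), np.float64(25.0)), (-72, np.float64(-15.0), np.float64(22.1)), (-66, np.float64(-18.1), np.float64(25.3)), (-60, np.float64(-14.8), np.float64(22.4)), (-54, np.float64(-19.0), np.float64(24.5)), (-48, np.float64(-15.8), np.float64(25.6)), (-42, np.float64(-18.9), np.float64(24.8)), (-36, np.float64(-16.7), np.float64(19.7))]
((-70.03132629394531, 2.4679737091064453), (68.3127212524414, 55.02034378051758), 3.401587724685669)
```

The slide is held level in front of the viewer, its clear end leading at (182,237) in the left crop. It sits about 4.5 mm to the left of the axis, and its ring is about 53 mm short. I'll correct sideways and in height first, then measure again.

```bash
python3 -m handwheel '[[0.03,0,-0.0044,0.001,0,0,0],[0.03,0,0,0,0,0,0],[0.03,0,0,0,0,0,0]]'
python3 to.py 451 -188.4 58 95.3
python3 look.py 6; python3 sl.py 6; python3 to.py
python3 - <<'E'
# subpixel slide edges & clear edge in top image by gradient
from h import *
g=cv2.cvtColor(np.load("top6.npz")["im"],cv2.COLOR_BGR2GRAY).astype(float)
psi=np.radians(5.3); ex=np.array([np.cos(psi),np.sin(psi)]); ey=np.array([-ex[1],ex[0]]); ax=np.array([.5611,-.1808])
def samp(x,y,z):
    P=ax+np.outer(x,ex)+np.outer(y,ey); q=proj("top",np.c_[P,np.full(len(P),z)]).astype(np.float32)
    return cv2.remap(g.astype(np.float32),q[:,:1],q[:,1:],cv2.INTER_CUBIC).ravel()
yy=np.arange(-.028,.0281,.001)
for x in(-.062,-.056,-.050,-.044): print(x,samp(np.full(len(yy),x),yy,.0565).astype(int).tolist())
xx=np.arange(-.048,-.025,.001)
for y in(-.01,0,.01): print(y,samp(xx,np.full(len(xx),y),.0565).astype(int).tolist())
E
```

```text
time: 23.62
position: [0.4519, -0.1928, 0.0595]
tool_rot: [0.146, -3.138, -0.0]
ft_force: [-0.1, -0.0, -0.2]
grip_width: 0.432
grip_force: 20.0
t 23.625 pos [ 451.9 -192.8   59.5] yawY 95.32 tilt 0.01 zaxis [-1.e-04  2.e-04 -1.e+00] q [ 1.31  0.34 -1.07  2.01  0.35  1.    1.73] F [-0.1 -0.  -0.2] w 37.58433629147753 g 19.979935437440872
tool shift mm [0.5 4.4 1.5]
turn about tool z: 0.024004293900304674
top 227 z top 0.0558 slope deg [-1.05 -0.22] x [-69.7 -19.3] [-37.3  19.4]
[(-69, np.float64(-18.2), np.float64(-2.1)), (-63, np.float64(-19.0), np.float64(17.9)), (-57, np.float64(-19.3), np.float64(19.4)), (-51, np.float64(-18.1), np.float64(18.9)), (-45, np.float64(-18.9), np.float64(18.1)), (-39, np.float64(-17.2), np.float64(17.6))]
((-51.9974479675293, -5.272077560424805), (31.652305603027344, 38.62628936767578), 0.17512589693069458)
scene 172 z top 0.0561 slope deg [-0.01 -2.62] x [-92.8 -22.6] [-36.5  22.2]
[(-92, np.float64(9.3), np.float64(20.4)), (-86, np.float64(-11.2), np.float64(21.4)), (-80, np.float64(-21.7), np.float64(20.6)), (-74, np.float64(-19.5), np.float64(21.7)
[... 1309 characters left out ...]
4, 163, 163, 165, 166, 165, 161, 150, 140, 122, 105, 87, 73, 66, 63, 65, 66, 65, 64]
-0.044 [77, 76, 74, 74, 74, 79, 84, 93, 110, 126, 145, 157, 168, 173, 174, 175, 173, 173, 173, 173, 173, 173, 172, 171, 171, 172, 173, 173, 173, 172, 172, 173, 175, 175, 174, 174, 174, 175, 175, 175, 176, 177, 178, 179, 176, 172, 161, 144, 126, 108, 100, 101, 110, 123, 133, 140, 143]
-0.01 [165, 167, 170, 171, 173, 176, 177, 174, 169, 156, 141, 121, 106, 92, 83, 81, 81, 83, 83, 81, 77, 74, 69]
0 [162, 164, 168, 171, 173, 175, 177, 175, 173, 166, 148, 129, 106, 93, 80, 73, 67, 56, 46, 37, 32, 30, 31]
0.01 [166, 168, 170, 172, 175, 177, 176, 175, 167, 155, 139, 119, 102, 80, 67, 51, 40, 35, 36, 45, 55, 66, 81]
```

```bash
python3 -m handwheel '[[0.03,-0.005,0,0,0,0,0],[0.03,-0.008,0,0,0,0,0],[0.03,-0.009,0,0,0,0,0],[0.03,-0.009,0,0,0,0,0],[0.03,-0.009,0,0,0,0,0],[0.03,-0.008,0,0,0,0,0],[0.03,-0.005,0,0,0,0,0],[0.03,-0.0019,0,0,0,0,0],[0.03,0,0,0,0,0,0],[0.03,0,0,0,0,0,0]]'
python3 look.py 7; python3 to.py 506.7 -187.6 59.6 95.3
```

```text
time: 25.38
position: [0.5063, -0.1877, 0.0595]
tool_rot: [0.146, -3.138, 0.0]
ft_force: [0.5, -0.1, 0.1]
grip_width: 0.428
grip_force: 20.0
t 25.875 pos [ 506.6 -187.6   59.5] yawY 95.34 tilt 0.01 zaxis [-0.e+00 -1.e-04 -1.e+00] q [ 1.16  0.44 -1.01  1.89  0.44  1.04  1.63] F [ 0.4 -0.1  0.3] w 37.367523934297246 g 19.979853630065918
tool shift mm [-0.1  0.  -0.1]
turn about tool z: 0.03543426387022919
```

View pics/l7.png

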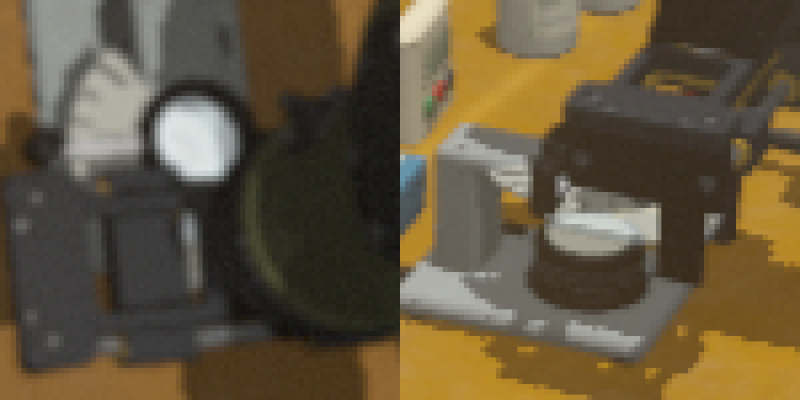

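```bash
python3 - <<'E'
from h import *
psi=np.radians(5.3); ex=np.array([np.cos(psi),np.sin(psi)]); ey=np.array([-ex[1],ex[0]])
d=np.load("scene7.npz")["d"]; K,R,t=cam("scene"); v,u=np.mgrid[:420,:560]
W=(np.stack([(u-K[0,2])/K[0,0]*d,(v-K[1,2])/K[1,1]*d,d],-1)-t)@R; z=W[...,2]
m=np.zeros(z.shape,bool); m[175:205,285:335]=((z>.0515)&(z<.060))[175:205,285:335]
v,u=np.where(m); print("z",np.median(z[m]))
p=ray("scene",np.c_[u,v],.0561)[:,:2]*1000
for ax in([557.3,-177.4],[558.6,-178.4]):
    q=(p-ax)@np.c_[ex,ey]; print(len(q),[(int(a),q[abs(q[:,1]-a)<3,0].max().round(1),(abs(q[:,1]-a)<3).sum()) for a in range(-18,24,6)],q.min(0),q.max(0))
# top: etched ring through head
g=cv2.resize(np.load("top7.npz")["im"][172:202,360:392],(768,720),interpolation=3)
g=cv2.normalize(g,None,0,255,cv2.NORM_MINMAX); h=cv2.createCLAHE(4,(4,4)).apply(cv2.cvtColor(g,cv2.COLOR_BGR2GRAY))
P=proj("top",[[.5611,-.1808,.054]]); print(P,((P-[360,172]+.5)*24))
cv2.imwrite("pics/r.png",h)
E
```

```text
z 0.05572941137805494
161 [(-18, np.float64(-51.2), np.int64(4)), (-12, np.float64(-17.1), np.int64(8)), (-6, np.float64(55.6), np.int64(11)), (0, np.float64(55.7), np.int64(17)), (6, np.float64(67.3), np.int64(29)), (12, np.float64(65.1), np.int64(30)), (18, np.float64(62.9), np.int64(40))] [-64.46463199 -22.5045401 ] [67.3479557  29.02155667]
161 [(-18, np.float64(-52.4), np.int64(4)), (-12, np.float64(-18.3), np.int64(7)), (-6, np.float64(54.4), np.int64(11)), (0, np.float64(54.5), np.int64(15)), (6, np.float64(66.1), np.int64(28)), (12, np.float64(63.9), np.int64(29)), (18, np.float64(61.7), np.int64(39))] [-65.66670351 -21.38873364] [66.14588418 30.13736313]
[[372.3078627  188.23325298]] [[307.38870478 401.59807154]]
```

View pics/r.png

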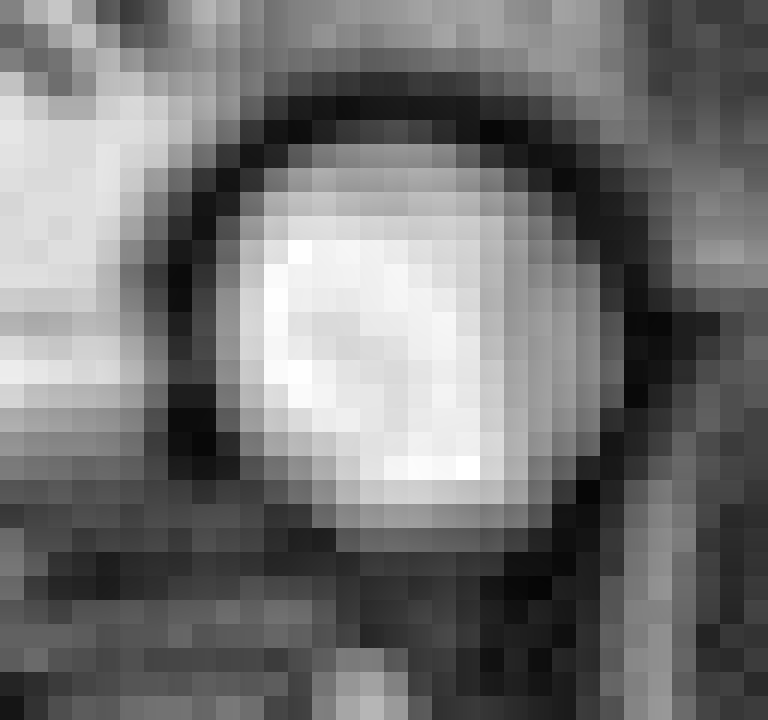

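```bash
python3 - <<'E'
from h import *
psi=np.radians(5.3); ex=np.array([np.cos(psi),np.sin(psi)]); ey=np.array([-ex[1],ex[0]])
K,R,t=cam("scene"); d=np.load("scene7.npz")["d"]; v,u=np.mgrid[:420,:560]
W=(np.stack([(u-K[0,2])/K[0,0]*d,(v-K[1,2])/K[1,1]*d,d],-1)-t)@R; z=W[...,2]
for nm,lo,hi,zz in(("slide",.0515,.060,.0561),("housing",.038,.045,.0417)):
    m=np.zeros(z.shape,bool); m[175:205,285:335]=((z>lo)&(z<hi))[175:205,285:335]
    v,u=np.where(m); q=(ray("scene",np.c_[u,v],zz)[:,:2]*1000-[557.3,-177.4])@np.c_[ex,ey]
    q=q[(abs(q[:,0])<32)&(abs(q[:,1])<32)]
    print(nm,len(q),[(int(a),q[abs(q[:,1]-a)<2.5,0].min().round(1),q[abs(q[:,1]-a)<2.5,0].max().round(1)) for a in range(-10,24,4) if (abs(q[:,1]-a)<2.5).any()],q.max(0).round(1))
E
python3 lev.py; python3 to.py
```

```text
slide 95 [(-10, np.float64(-28.2), np.float64(-17.1)), (-6, np.float64(-30.1), np.float64(-16.7)), (-2, np.float64(-30.1), np.float64(-7.6)), (2, np.float64(-31.9), np.float64(12.7)), (6, np.float64(-31.5), np.float64(15.0)), (10, np.float64(-29.2), np.float64(15.3)), (14, np.float64(-31.0), np.float64(13.3)), (18, np.float64(-30.6), np.float64(15.6)), (22, np.float64(-30.6), np.float64(13.6))] [15.6 22.5]
housing 99 [(-6, np.float64(-15.0), np.float64(-15.0)), (-2, np.float64(-26.1), np.float64(25.6)), (2, np.float64(-25.6), np.float64(25.9)), (6, np.float64(-23.3), np.float64(25.9)), (10, np.float64(-22.9), np.float64(23.8)), (14, np.float64(-20.6), np.float64(21.8)), (18, np.float64(-17.9), np.float64(19.8)), (22, np.float64(-15.6), np.float64(13.3))] [25.9 27.6]
39 [ 551.65074279 -117.32387785] [63.77519468 28.62923394]
r 64.17559149951143 lever deg 41.83294685734106
t 26.125 pos [ 506.6 -187.6   59.5] yawY 95.34 tilt 0.0 zaxis [-0.e+00 -1.e-04 -1.e+00] q [ 1.16  0.44 -1.01  1.89  0.44  1.04  1.63] F [ 0.3  0.2 -1.1] w 37.48682531496373 g 19.979867935180664
```

```bash
python3 - <<'E'
from h import *
psi=np.radians(5.3); ex=np.array([np.cos(psi),np.sin(psi)]); ey=np.array([-ex[1],ex[0]]); ax=np.array([.5573,-.1774])
def prof(k,ys,xs):
    g=cv2.cvtColor(np.load(f"scene{k}.npz")["im"],cv2.COLOR_BGR2GRAY).astype(np.float32)
    o=[]
    for y in ys:
        P=ax+np.outer(xs,ex)+y*ey; q=proj("scene",np.c_[P,np.full(len(P),.056)]).astype(np.float32); o.append(cv2.remap(g,q[:,:1],q[:,1:],cv2.INTER_LINEAR).ravel())
    return np.array(o).astype(int)
xs=np.arange(-.046,-.025,.001); print((xs*1000).round().astype(int).tolist()); print(prof(6,(-.004,.004,.012,.016),xs))
xs=np.arange(.008,.029,.001); print((xs*1000).round().astype(int).tolist()); print(prof(7,(.004,.008,.012,.016),xs))
d=[ctrl.get_image("top")[1] for _ in range(4)]; d=np.median(d,0)
K,R,t=cam("top"); v,u=np.mgrid[:420,:560]
z=((np.stack([(u-K[0,2])/K[0,0]*d,(v-K[1,2])/K[1,1]*d,d],-1)-t)@R)[...,2]-.0015
print((z[180:196,340:358]*1000).round().astype(int))
E
```

```text
[-46, -45, -44, -43, -42, -41, -40, -39, -38, -37, -36, -35, -34, -33, -32, -31, -30, -29, -28, -27, -26]
[[196 199 202 203 204 203 200 197 190 179 167 156 147 141 139 137 139 140
  139 138 137]
 [193 192 190 189 189 189 185 181 171 151 132 116 105  94  94  94  94  93
   92  91  89]
 [190 188 186 181 177 173 167 161 151 132 111 100  92  83  77  70  69  72
   75  92 113]
 [150 153 153 150 148 143 139 129 116 104  95  86  77  68  59  63  68  77
   99 120 137]]
[8, 9, 10, 11, 12, 13, 14, 15, 16, 17, 18, 19, 20, 21, 22, 23, 24, 25, 26, 27, 28]
[[175 174 173 170 167 159 146 131 106  78  53  51  52  52  53  53  54  53
   53  57  62]
 [191 188 185 182 172 160 146 119  90  72  69  64  59  55  53  53  53  54
   60  66  73]
 [194 188 181 171 162 146 129 109 106 105  96  78  62  57  59  60  64  69
   75  81  88]
 [173 169 162 152 137 119 108 102  97  90  81  71  72  72  74  78  82  86
   89  93  92]]
[[ -1   0   1   1   0  -1   0   9  14  15  15  15  15  15  83  81  81  81]
 [  0   1  -1   0  -1   2   0  11  13  14  16  14  16  16  80  81  82  82]
 [  0   1  -1   0  -1   0   0  10  13  13  15  
[... 303 characters left out ...]
108  87  90  89  88  89]
 [ -1   0   0   2  87  98 107 110 109 110 110 109 107  89  89  87  87  87]
 [ -1   2   1  -2  88  97 107 110 109 108 109 109  89  88  87  89  88  89]
 [ -1   2  -1   0  -1  95 100 107 108 110 109 107  88  86  81  81  81  82]
 [  1   0   0  -1   0  89  92  96 100  96  15  16  16  15  80  81  81  81]
 [ -1  -1   0   1   0  -1   0  88  10  13  13 153  15  15  81  81  81  80]
 [ -1   0 153 153 153 153 152 154 153 153 153 153 152 152  80  80  80  81]
 [140 153 154 153 153 153 153 153 153 152 153 152 154 153 153  80  81  80]
 [145 154 154 153 153 152 153 155 155 154 154 153 154 153 154  78  79  82]
 [148 153 152 154 154 154 150 151 153 155 153 153 153 153 153 128 127 126]]
```

```bash
python3 -m handwheel '[[0.03,-0.001,0,0,0,0,0],[0.03,0,0,0,0,0,0],[0.03,0,0,0,0,0,0],[0.03,0,0,0,0,0,0]]'
sed -i 's/m\[150:215,335:400\]=((z>.103)&(z<.116))\[150:215,335:400\]/m[150:191,335:356]=((z>.103)\&(z<.116))[150:191,335:356]/' lev.py; python3 lev.py; python3 to.py
```

```text
time: 26.82
position: [0.5076, -0.1875, 0.0595]
tool_rot: [0.146, -3.138, 0.0]
ft_force: [0.3, 0.1, -0.3]
grip_width: 0.429
grip_force: 20.0
36 [ 555.27407216 -115.68031959] [10.76911067 12.87150402]
r 65.37976913255791 lever deg 45.18764764803487
t 27.075 pos [ 507.6 -187.5   59.5] yawY 95.34 tilt 0.01 zaxis [-1.e-04 -0.e+00 -1.e+00] q [ 1.16  0.45 -1.01  1.89  0.44  1.04  1.63] F [ 0.2  0.2 -0.8] w 37.57065458670403 g 19.9799282848835
```

The lever still reads 45.2°, the slide is held still, and there is no contact force, so I'm handing in.

```bash
python3 -c "
from bench import ctrl; print(ctrl.close_job())"
```

```text
the job is handed in; nothing more can be done
None
```

I handed the job in at about 27 s: the lever reads about 45° and the label-up slide is held level and still in the viewer's gap, its etched ring within about 1–2 mm of the axis by my measurements, with no contact force showing; I have no verdict from the judge.

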